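Unpack and count in the puzzle tiles

TASK

Replacement tiles for the lounge's puzzle board have come in the small carton: fold both of its flaps fully open to the outside and leave them so. Then, going from the longest tile to the shortest, take each tile out of the carton and press it flush into the well that fits it, and after each one swing the tally counter's lever right to its stop and let it spring back before you fetch the next. Leave everything else on the table where it is.

Things in the scene. Friction and masses are not known exactly. Their poses are not given: they have to be found in the camera images.
- carton: Open-topped cardboard carton, fixed: 212 (x) x 162 (y) x 64 mm high, walls and floor 4 mm. Origin under its centre, z up. Two half-open flaps, hinged along its top edges that run in x, cover its mouth. The tiles lie on its floor in two rows of two (places 102 mm apart in x, 74 in y), lengths along its x; any place may be empty.
- flap_left (a joint): Flap hinged on the carton's top edge at its y = +81 mm, z = 64 mm; 208 mm wide, 78 mm from hinge to free edge, 4 mm thick. 0 = closed flat, 1.57 = upright, 3.14 = level outside, 3.3 = stop. Starts at 0.7 to 1.1: closed fingers fit down between the two free edges and can sweep it over outwards. Friction hinge, under 2 N; stays where left.
- flap_right (a joint): The same flap at the carton's -y side (hinge at y = -81 mm, z = 64 mm); same values, opens towards the carton's -y.
- board: Bamboo puzzle board, fixed: 170 (x) x 270 (y) x 24 mm high, from y = -130 to +140 mm of its frame; origin on its underside. Four wells 16 mm deep lie at y below +40 mm, all 67 mm wide in y, and 95, 77, 57, 39 mm long in x. On the rest stands the grey tally counter, housing 100 x 62 mm, centre at (25, 102), top at z = 52 mm.
- lever (a joint): Tally counter's sprung lever, on a vertical axis at (30, 100) mm in the board's frame: arm with an upright black post (12 mm diameter) 80 mm from the axis. 0 = rest, post at (-38, 58) mm. Push the post to the board's +y (away from the wells) to its stop at 1.1 rad, post at (-38, 142). Springs back; 2 N at the start, 5.5 N at the stop.
- lever_tip (a point): Centre of the top of the lever's post, 92 mm above the table; the post is free from z = 65 to 92 mm, the arm below it lies at z = 59 to 65. This frame turns with the lever; its x axis is parallel to the board's x when the lever is at its stop.
- tile_92: Plain dark wooden puzzle tile 92 mm long (its x) x 64 mm wide (its y) x 16 mm thick, with a bar grip in the middle of its top: 30 mm long (x), 12 mm wide (y), from z = 16 to 36 mm. Origin at the centre of its underside, z up. Starts in the carton; may be absent. About 96 g.
- well_92 (a point): Centre of the mouth of the 95 mm long well (for the 92 mm tile), at the board's upper face, 24 mm above the table, 16 mm deep; axes as the board's. A tile that is home has its origin 16 mm below this point and its upper face flush with the board, its grip standing 20 mm proud.
- tile_74: Plain dark wooden puzzle tile 74 mm long (its x) x 64 mm wide (its y) x 16 mm thick, with a bar grip in the middle of its top: 30 mm long (x), 12 mm wide (y), from z = 16 to 36 mm. Origin at the centre of its underside, z up. Starts in the carton; may be absent. About 87 g.
- well_74 (a point): Centre of the mouth of the 77 mm long well (for the 74 mm tile), at the board's upper face, 24 mm above the table, 16 mm deep; axes as the board's. A tile that is home has its origin 16 mm below this point and its upper face flush with the board, its grip standing 20 mm proud.
- tile_54: Plain dark wooden puzzle tile 54 mm long (its x) x 64 mm wide (its y) x 16 mm thick, with a bar grip in the middle of its top: 30 mm long (x), 12 mm wide (y), from z = 16 to 36 mm. Origin at the centre of its underside, z up. Starts in the carton; may be absent. About 77 g.
- well_54 (a point): Centre of the mouth of the 57 mm long well (for the 54 mm tile), at the board's upper face, 24 mm above the table, 16 mm deep; axes as the board's. A tile that is home has its origin 16 mm below this point and its upper face flush with the board, its grip standing 20 mm proud.
- tile_36: Plain dark wooden puzzle tile 36 mm long (its x) x 64 mm wide (its y) x 16 mm thick, with a bar grip in the middle of its top: 30 mm long (x), 12 mm wide (y), from z = 16 to 36 mm. Origin at the centre of its underside, z up. Starts in the carton; may be absent. About 68 g.
- well_36 (a point): Centre of the mouth of the 39 mm long well (for the 36 mm tile), at the board's upper face, 24 mm above the table, 16 mm deep; axes as the board's. A tile that is home has its origin 16 mm below this point and its upper face flush with the board, its grip standing 20 mm proud.
- card_pack: Bystander, leave alone: black card pack 88x62x18 mm. Origin under its centre.
- coasters: Bystander, leave alone: round cork coaster stack, 80 mm across, 20 mm high. Origin under its centre.
- mug: Bystander, leave alone: white mug 80 mm across, 90 mm high. Origin under its centre.
- bowl: Bystander, leave alone: blue bowl 100 mm across, 45 mm high. Origin under its centre.
- remote: Bystander, leave alone: black remote control 150x45x18 mm. Origin under its centre.
- bottle: Bystander, leave alone: bottle 60 mm across, 180 mm high. Origin under its centre.
- glasses_case: Bystander, leave alone: blue spectacles case 160x60x35 mm. Origin under its centre.
There are look-alikes about, which are no part of the job. Leave any green or red look-alike of the tile_74 alone.

How it is judged:
By the outcome, as a careful person would: the job done as asked, in the order asked, and still so for the second after the job is handed in, with the robot touching nothing.
Of tile_92, tile_74, tile_54, tile_36 only 3 to 4 are there at a start; the rules pass over those that are not, and their reading is None.
At some moment in a run one of tile_92, tile_74, tile_54, tile_36 may be knocked a few centimetres aside while the robot is not near it.
Once in a run the grip may slacken for a moment while it holds something.
It also fails if it takes over 210 s, if anything falls off the work surface, if the arm or the gripper's body presses on something with over 40 N, if the wrist force passes 120 N, or if a joint passes its speed limit or range.

ROBOT

A 6-joint arm with a two-finger parallel gripper is mounted at the origin on the work surface. World frame = base frame: x ahead of the robot, y to its left, z up, the work surface at z = 0. Lengths are in m, angles in rad, forces in N, time in s.
With the tool pointing down it reaches from about 0.35 to 0.975 m from the base axis. Payload 4.9 kg.
Tool frame: the origin (TCP) lies at the very end of the fingers, on their centre line; the grasp point (between the pads) lies ctrl.hold_point_z behind it (ctrl.hold_point_z is the distance from the TCP to the grasp point, in m); z points along the fingers, y is the line along which they close (so a half turn about z gives the same grasp; the last joint's range is limited). The gripper opens to 85 mm and grips with 20 to 120 N. Pads are 22 mm wide; open, the fingers measure 114 mm over their backs; the gripper's body (76 mm by 85 mm) begins 54 mm behind the grasp point. The pads swing forward as they close: fully open they stand 13 mm farther back than shut.
Start: joints at [-1.416, 0.053, 1.613, -0, 1.476, -0.119], TCP at [0.169, -0.602, 0.231] pointing down, gripper open.
Joint ranges: [-3.01, 3.01], [-1.01, 2.22], [0.06, 2.58], [-1.02, 4.17], [0.09, 2.62], [-3.14, 3.14]. Speed limits (rad/s): [2.57, 2.57, 3.14, 3.14, 3.14, 3.14].

INTERFACE

Orientations are given as a rotation vector (axis times angle).
In Python, from station import ctrl gives the robot as it stands. The module is installed in compiled form; this text tells all that it offers.
- The arm moves only by the tool jog_arm, never from a script. Its argument "deltas" is a list of rows, each a list of 3 entries, a list of its own where there are three numbers: the closure, from -1 (fully open) to 1 (shut), then the shift along the world's x, y, z scaled (see below), then the turn, a rotation vector about the world's x, y, z scaled (see below). A call has 1 to 12 rows; each row is the pose to reach, as a shift and turn from the pose commanded when the call began, turning the shorter way round; what a row does not reach only later rows make up. The controller multiplies each number of a shift by 0.4 m and each number of a turn by 180 degrees. A row lasts 1/12 s, in which the tool goes at most 41.7 mm and 7.16 degrees, less where a joint would pass 70% of its speed; a pose out of reach is approached as far as the arm can. A call with a number of a shift or a turn outside -1 to 1 is refused whole. A call with a gripper value outside its range is refused whole. The fingers move at their own pace and stop on an object; "squeeze" is the grip in N (left out, the last holds). Time passes only in rows, so rows that repeat a pose let the fingers close. It gives the time, the measured TCP pose, the force, the opening and the grip force at its end, in the units of the state.
- ctrl.get_obs(): the state, without advancing time (a new reading comes with each control period).
- ctrl.get_image(name): name is "side" or "top" or "wrist"; returns the picture (420x560x3 uint8, red, green, blue); there is no depth.
- ctrl.get_calibration(name): a dict with "K" (3x3 intrinsics, pixels), "extrinsics" (4x4, takes a point from world to camera coordinates). Camera axes: x right, y down, z forward; pixel columns grow to the right and rows downward; lengths in m; the calibration is good to about 2 mm. A picture is of the moment at which its call begins: read the wrist's pose just before it. get_calibration takes no time and is no camera call; for the wrist camera it gives the pose at the moment of the call.
- ctrl.finish_job(): hands the job in; it is judged then, once.
The state is a dict: "t": time; "q": joint angles; "dq": joint speeds; "effort": joint torques, N m; "tool_pos": TCP position; "tool_rot": TCP orientation; "contact_force": force on the tool from outside, world axes, zero at the start; "wrist_torque": the same for the moment, N m; "opening": finger opening in m; "grip_force": force on a finger pad.
Only numpy, scipy, OpenCV 4.12 (cv2) and the standard library are available. Lean on these libraries where they do the work, as an engineer would, in place of code of your own. Each camera call takes 0.05 s, during which the arm holds its last target. There are 200 camera calls.

## Working session

There is one attempt and no reset: what is moved stays moved. The work goes in short steps, Python scripts to look and compute and a tool call to move; the robot and the scene stay as the last step left them, time stands still between calls to the robot, and variables do not carry over. Pictures are saved under pics/ and viewed, at most 14 in all, crops included, and the job is handed in when it is done.

Besides the shell and the picture viewer there is one more tool, called after "Emit:" by a JSON object that holds its "name" and its "arguments". jog_arm: Moves the arm, as the interface text tells. Its arguments: {"type":"object","properties":{"deltas":{"type":"array","items":{"type":"array"}},"squeeze":{"type":"number"}},"required":["deltas"]}

```bash
mkdir -p pics; cat > h.py <<'E'
import numpy as np, cv2
from station import ctrl
def shot(n,f):
    im=ctrl.get_image(n); cv2.imwrite('pics/'+f,im[:,:,::-1]); return im
def cal(n):
    c=ctrl.get_calibration(n); return np.array(c['K']),np.array(c['extrinsics'])
def pix2w(n,uv,z,KE=None):
    K,E=KE or cal(n); R,t=E[:3,:3],E[:3,3]; c=-R.T@t
    uv=np.atleast_2d(np.array(uv,float)); d=(np.linalg.inv(K)@np.c_[uv,np.ones(len(uv))].T).T@R
    return c+d*((z-c[2])/d[:,2])[:,None]
def w2pix(n,P,KE=None):
    K,E=KE or cal(n); P=np.atleast_2d(P); q=(P@E[:3,:3].T+E[:3,3])@K.T
    return q[:,:2]/q[:,2:]
E
python3 - <<'E'
from h import *
np.set_printoptions(precision=4,suppress=True)
print(ctrl.get_obs(),ctrl.hold_point_z)
for n in('top','side'):
    shot(n,n+'0.png'); K,E=cal(n); print(n,K,E,-E[:3,:3].T@E[:3,3])
E
```

```text
{'t': 0.0, 'q': array([-1.416 ,  0.0534,  1.6143, -0.    ,  1.476 , -0.119 ]), 'dq': array([ 0.0002, -0.0013,  0.    ,  0.0011,  0.0025, -0.0004]), 'effort': array([  0.0006, -39.3682, -37.0176,  -0.0001,   0.0072,   0.    ]), 'tool_pos': array([ 0.1689, -0.6011,  0.2301]), 'tool_rot': array([-3.1102, -0.4285,  0.0001]), 'contact_force': array([0.3404, 0.363 , 0.3062]), 'wrist_torque': array([ 0.0264, -0.0137,  0.0309]), 'grip_force': 0.0, 'opening': 0.08536944323981278} 0.0187
top [[539.9662   0.     286.2812]
 [  0.     539.9662 206.2496]
 [  0.       0.       1.    ]] [[ 0.0254 -0.9996  0.0107 -0.0196]
 [-0.9798 -0.027  -0.1981  0.5449]
 [ 0.1983 -0.0055 -0.9801  1.5933]
 [ 0.      0.      0.      1.    ]] [0.2185 0.0038 1.6697]
side [[456.0001   0.     275.9903]
 [  0.     456.0001 212.6184]
 [  0.       0.       1.    ]] [[ 0.9517 -0.307  -0.0022 -0.4819]
 [-0.2392 -0.737  -0.6322  0.1725]
 [ 0.1924  0.6022 -0.7748  1.4432]
 [ 0.      0.      0.      1.    ]] [ 0.2222 -0.8898  1.2263]
```

View pics/top0.png

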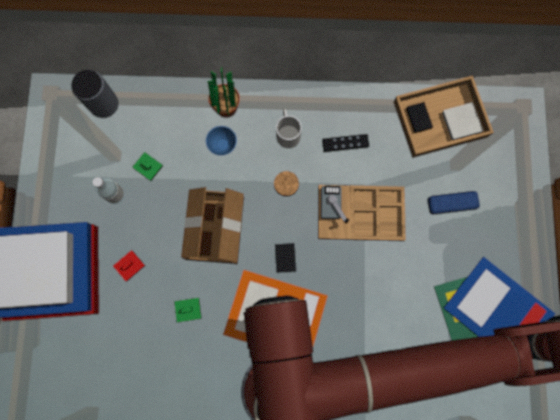

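View pics/side0.png

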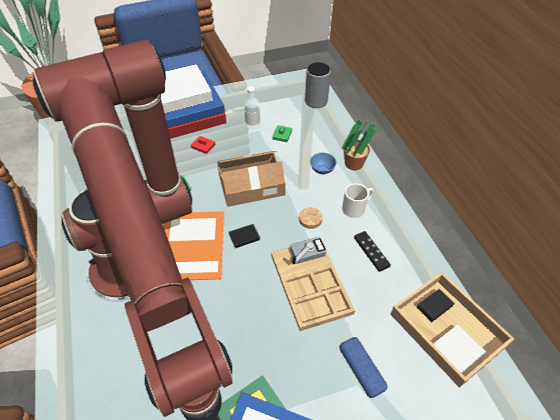

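The top view shows the board at about px (318–405, 184–241) with its counter to the left. The carton is at (183–243, 188–263), flaps half open. Next I'll enlarge both.

```bash
python3 - <<'E'
from h import *
im=cv2.imread('pics/top0.png')
a=cv2.resize(im[178:272,170:256],None,fx=4.6,fy=4.6,interpolation=cv2.INTER_CUBIC)
b=cv2.resize(im[178:272,312:412],None,fx=4,fy=4.6,interpolation=cv2.INTER_CUBIC)
m=np.hstack([a,b]); print(a.shape,m.shape); cv2.imwrite('pics/crop0.png',m[:, :800])
for n,uv in dict(carton=[[213,226]],board=[[318,184],[405,186],[405,241],[318,240]]).items(): print(n,pix2w('top',uv,.024 if n=='board' else 0.06).round(4))
K,E=cal('wrist');print(K,E,-E[:3,:3].T@E[:3,3])
E
```

```text
(432, 396, 3) (432, 796, 3)
carton [[0.4773 0.2141 0.06  ]]
board [[ 0.6254 -0.1031  0.024 ]
 [ 0.6266 -0.3765  0.024 ]
 [ 0.4524 -0.3734  0.024 ]
 [ 0.4483 -0.1055  0.024 ]]
[[300.73844198   0.         279.03394297]
 [  0.         300.73844198 207.87793675]
 [  0.           0.           1.        ]] [[ 0.27116792 -0.96252851 -0.00261159 -0.62419932]
 [-0.92845336 -0.26228177  0.2630259  -0.03418368]
 [-0.2538549  -0.06889945 -0.96478524  0.3792387 ]
 [ 0.          0.          0.          1.        ]] [ 0.23379648 -0.58364606  0.37324494]
```

View pics/crop0.png

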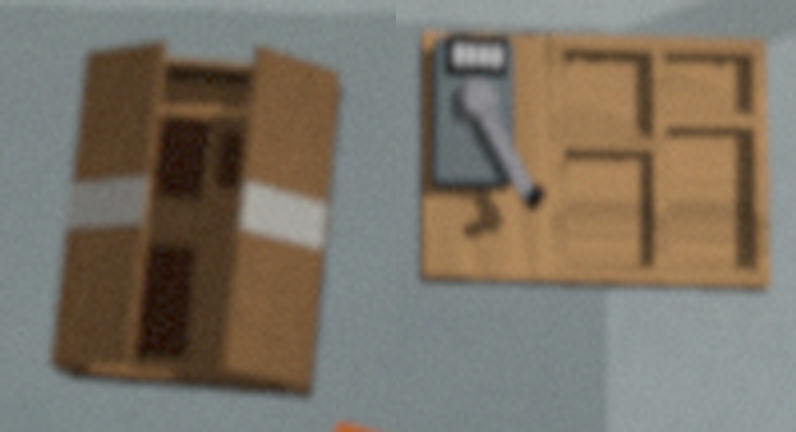

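The crops show the carton turned about −6° from x, with tile grips visible through the gap. The board is almost square to the world. I'll go and look with the wrist camera over the board first.

Emit:
{"name": "jog_arm", "arguments": {"deltas": [[1,[1.0,0.9,0.2],[0,0,-0.087]],[1,[1.0,0.9,0.2],[0,0,-0.087]],[1,[1.0,0.9,0.2],[0,0,-0.087]],[1,[1.0,0.9,0.2],[0,0,-0.087]],[1,[1.0,0.9,0.2],[0,0,-0.087]],[1,[1.0,0.9,0.2],[0,0,-0.087]],[1,[1.0,0.9,0.2],[0,0,-0.087]],[1,[1.0,0.9,0.2],[0,0,-0.087]],[1,[1.0,0.9,0.2],[0,0,-0.087]],[1,[1.0,0.9,0.2],[0,0,-0.087]],[1,[1.0,0.9,0.2],[0,0,-0.087]],[1,[1.0,0.9,0.2],[0,0,-0.087]]], "squeeze": 40}}

```text
t: 1.1
tool_pos: [0.5372, -0.2694, 0.3045]
tool_rot: [-3.141, -0.001, 0.001]
contact_force: [0.4, -0.6, 0.5]
opening: -0.0
grip_force: 0.0
```

Emit:
{"name": "jog_arm", "arguments": {"deltas": [[1,[0,0,0],[0,0,0]],[1,[0,0,0],[0,0,0]],[1,[0,0,0],[0,0,0]],[1,[0,0,0],[0,0,0]]]}}

```text
t: 1.43
tool_pos: [0.5352, -0.2719, 0.304]
tool_rot: [-3.141, 0.001, 0.002]
contact_force: [-0.1, 0.0, -0.3]
opening: 0.0002
grip_force: 0.0
```

```bash
python3 - <<'E'
from h import *
K,E=cal('wrist'); np.savez('wb.npz',K=K,E=E); shot('wrist','wb.png'); print(ctrl.get_obs()['tool_pos'],ctrl.get_obs()['tool_rot'])
E
```

```text
[ 0.53513833 -0.27217328  0.30410673] [-3.14123378e+00  2.22060026e-03  1.60684934e-03]
```

View pics/wb.png

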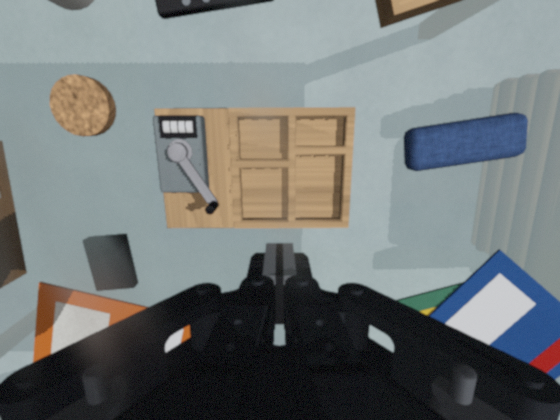

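The wrist view shows the whole board: outer corners near (155,107), (355,107), (350,227) and (167,228), with the post at (211,207). Left column holds wells 57 (upper) and 77 (lower); right column holds 39 (upper) and 95 (lower). I'll rectify the picture onto the board's top plane to measure the wells.

```bash
python3 - <<'E'
from h import *
d=np.load('wb.npz');KE=(d['K'],d['E']); im=cv2.imread('pics/wb.png')
x0,y0=.65,-.08; s=.0005   # row -> x decreasing, col -> y decreasing
H,W=440,640
src=np.float32([[0,0],[W,0],[W,H],[0,H]])
w=np.array([[x0-r*s,y0-c*s,.024] for c,r in src])
M=cv2.getPerspectiveTransform(w2pix('wrist',w,KE).astype(np.float32),src)
o=cv2.warpPerspective(im,M,(W,H),flags=cv2.INTER_CUBIC); np.save('ortho.npy',o)
for k in range(0,W,40): cv2.putText(o,str(int(round((y0-k*s)*1000))),(k,10),0,.33,(0,0,255));cv2.line(o,(k,12),(k,18),(0,0,255))
for k in range(0,H,40): cv2.putText(o,str(int(round((x0-k*s)*1000))),(0,k+4),0,.33,(0,0,255));cv2.line(o,(22,k),(30,k),(0,0,255))
cv2.imwrite('pics/ortho.png',o)
E
```

```text
(no output)
```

View pics/ortho.png

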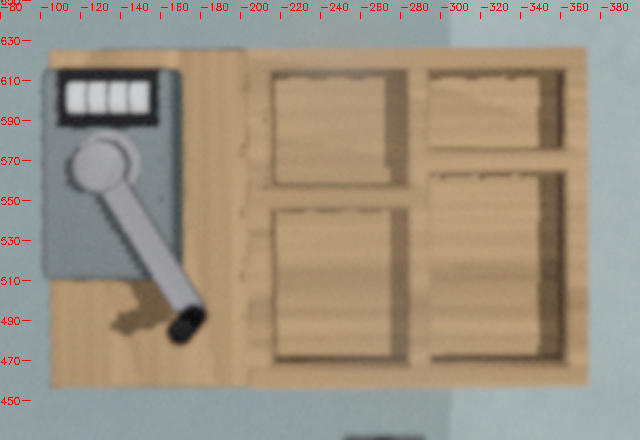

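The rectified view gives the board as 269 × 169.5 mm, which matches its given size. Well rims, in ortho px (col; row):
- 57: 274–409; 73–187
- 77: 274–409; 208–362
- 39: 431–566; 70–148
- 95: 431–566; 172–361

Next come sub-pixel edges, and a move over the carton.

```bash
python3 - <<'E'
from h import *
g=cv2.GaussianBlur(np.load('ortho.npy'),(0,0),1.5).astype(float).sum(2)
def edge(ax,a,b,guess,win=9):
    # ax=0: row edge averaged over cols a..b ; ax=1: col edge over rows a..b
    p=(g[:,a:b].mean(1) if ax==0 else g[a:b].mean(0)); d=np.abs(np.gradient(p))
    k=np.arange(guess-win,guess+win+1); w=d[k]; j=w.argmax(); k=k[max(0,j-3):j+4]; return (k*d[k]).sum()/d[k].sum()
X=lambda r:.65-r*.0005
Y=lambda c:-.08-c*.0005
print('outer top',[round(X(edge(0,a,a+80,48))*1e3,1) for a in(200,300,400,490)])
print('outer bot',[round(X(edge(0,a,a+80,387))*1e3,1) for a in(70,200,300,400,490)])
print('outer left',[round(Y(edge(1,a,a+40,50))*1e3,1) for a in(290,340)])
print('outer right',[round(Y(edge(1,a,a+60,588))*1e3,1) for a in(60,130,200,300)])
for n,(c0,c1,r0,r1) in {57:(274,409,73,187),77:(274,409,209,362),39:(431,566,70,148),95:(431,566,172,361)}.items():
    e=[edge(0,c0+15,c1-40,r0),edge(0,c0+15,c1-40,r1),edge(1,r0+15,r1-15,c0),edge(1,r0+15,r1-15,c1)]
    x=[X(e[0]),X(e[1])];y=[Y(e[2]),Y(e[3])]
    print(n,np.round(np.array(x+[x[0]-x[1]]+y+[y[0]-y[1]])*1e3,1),'c',round(np.mean(x)*1e3,1),round(np.mean(y)*1e3,1))
E
```

```text
outer top [np.float64(627.0), np.float64(625.9), np.float64(626.1), np.float64(626.4)]
outer bot [np.float64(456.0), np.float64(456.0), np.float64(457.7), np.float64(458.0), np.float64(457.5)]
outer left [np.float64(-103.9), np.float64(-104.1)]
outer right [np.float64(-373.1), np.float64(-373.4), np.float64(-373.5), np.float64(-374.0)]
57 [ 610.9  559.4   51.4 -218.2 -284.    65.8] c 585.2 -251.1
77 [ 543.4  472.4   71.  -218.6 -284.5   65.9] c 507.9 -251.6
39 [ 611.4  577.1   34.3 -292.1 -362.    69.9] c 594.3 -327.1
95 [ 565.1  472.9   92.2 -295.7 -362.6   66.9] c 519.0 -329.1
```

Emit:
{"name": "jog_arm", "arguments": {"deltas": [[1,[-0.05,0.95,0],[0,0,-0.033]],[1,[-0.05,0.95,0],[0,0,-0.033]],[1,[-0.05,0.95,0],[0,0,-0.033]],[1,[-0.05,0.95,0],[0,0,-0.033]],[1,[-0.05,0.95,0],[0,0,-0.033]],[1,[-0.05,0.95,0],[0,0,-0.033]],[1,[-0.05,0.95,0],[0,0,-0.033]],[1,[-0.05,0.95,0],[0,0,-0.033]],[1,[-0.05,0.95,0],[0,0,-0.033]],[1,[-0.05,0.95,0],[0,0,-0.033]],[1,[-0.05,0.95,0],[0,0,-0.033]],[1,[-0.05,0.95,0],[0,0,-0.033]]]}}

```text
t: 2.48
tool_pos: [0.5161, 0.1076, 0.3045]
tool_rot: [3.137, -0.163, -0.0]
contact_force: [0.2, 0.5, 0.9]
opening: 0.0002
grip_force: 0.0
```

Emit:
{"name": "jog_arm", "arguments": {"deltas": [[1,[0,0.25,0],[0,0,0]],[1,[0,0.25,0],[0,0,0]],[1,[0,0.25,0],[0,0,0]],[1,[0,0.25,0],[0,0,0]],[1,[0,0.25,0],[0,0,0]],[1,[0,0.25,0],[0,0,0]]]}}

```text
t: 2.98
tool_pos: [0.5167, 0.2066, 0.3046]
tool_rot: [3.136, -0.166, -0.0]
contact_force: [-0.2, 0.5, -0.2]
opening: -0.0
grip_force: 0.0
```

```bash
python3 - <<'E'
from h import *
K,E=cal('wrist'); np.savez('wc.npz',K=K,E=E); shot('wrist','wc.png'); print(ctrl.get_obs()['tool_pos'],ctrl.get_obs()['tool_rot'])
E
```

```text
[0.51665416 0.20665364 0.30465304] [ 3.13652156e+00 -1.66618583e-01 -1.59352336e-07]
```

View pics/wc.png

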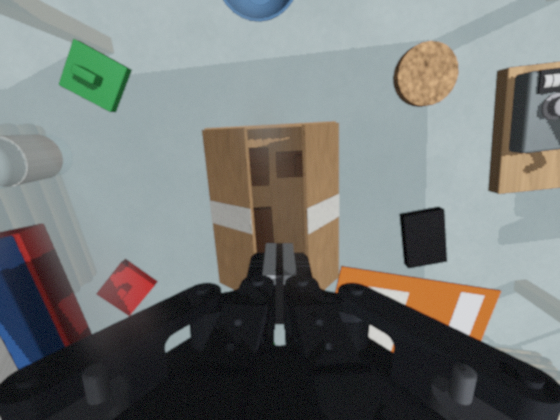

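The wrist view shows the carton with its far flap corners near (205,130), (248,128), (303,124) and (338,122), and tile grips in the gap. I'll fit the carton's pose and flap angles from both views.

```bash
python3 - <<'E'
from h import *
from scipy.optimize import least_squares
d=np.load('wc.npz');W=(d['K'],d['E']);T=cal('top')
def pt(p,sx,side,r):
    x,y,a,tl,tr=p; th=tl if side>0 else tr
    l=np.array([sx*.104,side*(.081-r*np.cos(th)),.064+r*np.sin(th)])
    c,s=np.cos(a),np.sin(a); return [x+c*l[0]-s*l[1],y+s*l[0]+c*l[1],l[2]]
h,f=0,.078
o=[(W,1,1,h,205,130),(W,1,1,f,248,128),(W,1,-1,f,303,124),(W,1,-1,h,338,122)]
tt=[(1,1,h,88,52),(1,1,f,165,43),(1,-1,f,255,48),(1,-1,h,338,80),(-1,1,h,55,370),(-1,-1,h,310,392),(-1,-1,f,222,378),(-1,1,f,137,378)]
o+=[(T,a,b,c,170+u/4.6,178+v/4.6) for a,b,c,u,v in tt]
def res(p): return np.concatenate([(w2pix('',pt(p,*q[1:4]),q[0])[0]-q[4:])*(1 if q[0] is W else 1) for q in o])
s=least_squares(res,[.48,.21,-.06,.9,.9],loss='soft_l1'); print(s.x.round(4),np.degrees(s.x[2])); print(res(s.x).reshape(-1,2).round(1))
np.save('carton.npy',s.x)
o_=ctrl.get_obs(); print(w2pix('wrist',o_['tool_pos'],W))
E
```

```text
[ 0.4796  0.2136 -0.0454  0.7414  0.9244] -2.5992735417752413
[[ 1.   0.7]
 [ 0.2  0.2]
 [-0.1  0.8]
 [-0.8  0.6]
 [ 0.7  0.2]
 [ 0.5 -0.5]
 [ 0.  -1. ]
 [-0.6 -2.1]
 [ 0.5 -0.9]
 [-0.6 -1.8]
 [ 0.4 -2. ]
 [-0.6 -3.1]]
[[278.8194013  260.66760187]]
```

Fit is consistent to 1–3 px. Carton is at (0.480, 0.214) with yaw −2.6°, flaps at 0.74 and 0.92 rad. I'll lower the closed fingers into the gap.

Emit:
{"name": "jog_arm", "arguments": {"deltas": [[1,[-0.093,0.005,-0.2],[0,0,0.019]],[1,[-0.093,0.005,-0.3],[0,0,0.019]],[1,[-0.093,0.005,-0.4],[0,0,0.019]],[1,[-0.093,0.005,-0.47],[0,0,0.019]],[1,[-0.093,0.005,-0.51],[0,0,0.019]],[1,[-0.093,0.005,-0.537],[0,0,0.019]],[1,[-0.093,0.005,-0.537],[0,0,0.019]],[1,[-0.093,0.005,-0.537],[0,0,0.019]]]}}

```text
t: 3.7
tool_pos: [0.48, 0.2101, 0.0912]
tool_rot: [-3.141, 0.07, -0.002]
contact_force: [0.4, -0.4, 0.7]
opening: 0.0
grip_force: 0.0
```

Emit:
{"name": "jog_arm", "arguments": {"deltas": [[1,[0.002,0.05,0],[0,0,0]],[1,[0.004,0.1,0],[0,0,0]],[1,[0.007,0.15,0],[0,0,0]],[1,[0.009,0.2,0],[0,0,0]],[1,[0.011,0.25,0],[0,0,0]],[1,[0.013,0.285,-0.005],[0,0,0]],[1,[0.014,0.315,-0.02],[0,0,0]],[1,[0.015,0.335,-0.035],[0,0,0]],[1,[0.016,0.35,-0.045],[0,0,0]],[1,[0.016,0.355,-0.055],[0,0,0]],[1,[0.016,0.355,-0.065],[0,0,0]],[1,[0.016,0.355,-0.065],[0,0,0]]]}}

```text
t: 4.7
tool_pos: [0.4845, 0.3519, 0.0622]
tool_rot: [3.139, -0.069, -0.004]
contact_force: [-0.4, -0.1, 0.2]
opening: -0.0003
grip_force: 0.0
```

Emit:
{"name": "jog_arm", "arguments": {"deltas": [[1,[0,0,0.07],[0,0,0]],[1,[-0.003,-0.08,0.07],[0,0,0]],[1,[-0.007,-0.16,0.07],[0,0,0]],[1,[-0.011,-0.25,0.07],[0,0,0]],[1,[-0.016,-0.34,0.07],[0,0,0]],[1,[-0.016,-0.355,0.07],[0,0,0]],[1,[-0.016,-0.355,0.07],[0,0,0]]]}}

```text
t: 5.28
tool_pos: [0.4788, 0.2086, 0.0918]
tool_rot: [3.141, -0.074, -0.0]
contact_force: [-0.7, 1.0, 0.7]
opening: -0.0003
grip_force: 0.0
```

Emit:
{"name": "jog_arm", "arguments": {"deltas": [[1,[-0.002,-0.05,0],[0,0,0]],[1,[-0.004,-0.1,0],[0,0,0]],[1,[-0.007,-0.15,0],[0,0,0]],[1,[-0.009,-0.2,0],[0,0,0]],[1,[-0.011,-0.25,0],[0,0,0]],[1,[-0.013,-0.285,-0.01],[0,0,0]],[1,[-0.014,-0.315,-0.025],[0,0,0]],[1,[-0.015,-0.335,-0.04],[0,0,0]],[1,[-0.016,-0.345,-0.05],[0,0,0]],[1,[-0.016,-0.345,-0.065],[0,0,0]],[1,[-0.016,-0.345,-0.07],[0,0,0]],[1,[-0.016,-0.345,-0.07],[0,0,0]]]}}

```text
t: 6.28
tool_pos: [0.472, 0.0733, 0.063]
tool_rot: [-3.141, 0.067, 0.003]
contact_force: [0.3, -0.2, -0.4]
opening: 0.0004
grip_force: 0.0
```

Emit:
{"name": "jog_arm", "arguments": {"deltas": [[1,[0,0,0.1],[0,0,0]],[1,[0,0,0.2],[0,0,0]],[1,[0.07,0.1,0.3],[0,0,0]],[1,[0.07,0.2,0.4],[0,0,0]],[1,[0.07,0.3,0.5],[0,0,0]],[1,[0.07,0.345,0.58],[0,0,0]],[1,[0.07,0.345,0.6],[0,0,0]],[1,[0.07,0.345,0.6],[0,0,0]],[1,[0.07,0.345,0.6],[0,0,0]]]}}

```text
t: 7.03
tool_pos: [0.5019, 0.2131, 0.3085]
tool_rot: [-3.139, 0.063, -0.011]
contact_force: [-0.0, -0.2, -0.1]
opening: 0.0001
grip_force: 0.0
```

```bash
python3 - <<'E'
from h import *
K,E=cal('wrist'); np.savez('wc2.npz',K=K,E=E); im=shot('wrist','wc2.png'); print(ctrl.get_obs()['tool_pos'],ctrl.get_obs()['tool_rot'])
cv2.imwrite('pics/wc2c.png',cv2.resize(im[60:340,120:440,::-1],None,fx=2.1,fy=2.1,interpolation=cv2.INTER_CUBIC))
E
```

```text
[0.5009272  0.21182226 0.30529822] [-3.14032792  0.06509208 -0.00408821]
```

View pics/wc2c.png

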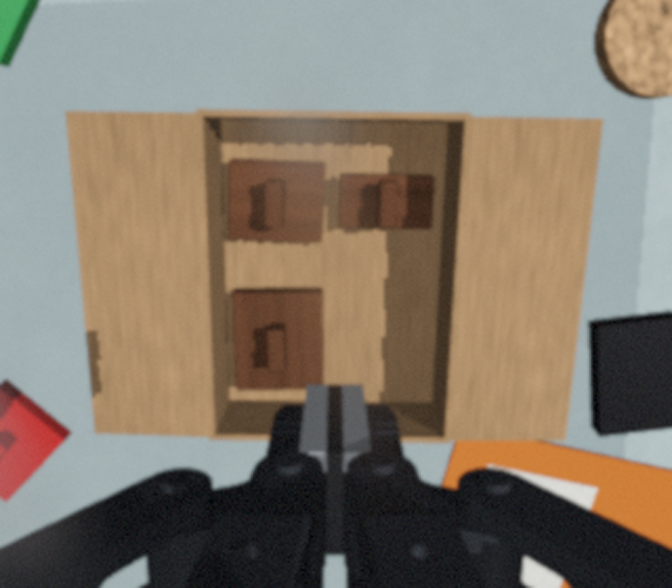

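Both flaps lie open and level. Three tiles show in the crop: upper-left (229–323, 160–240), upper-right (341–433, 174–229) and lower-left (234–322, 289–388). The lower-right place is empty.

```bash
python3 - <<'E'
from h import *
d=np.load('wc2.npz');W=(d['K'],d['E'])
def q(n,c,z):
    p=pix2w('',np.array(c)/2.1+[120,60],z,W)[:,:2]; e=np.linalg.norm(np.roll(p,-1,0)-p,axis=1)*1e3
    vx=(p[0]-p[3])+(p[1]-p[2]); print(n,p.mean(0).round(4),'sides mm',e.round(1),'yaw',np.degrees(np.arctan2(vx[1],vx[0])).round(1))
q('TL',[(229,160),(323,160),(324,240),(227,241)],.02)
q('BL',[(234,289),(322,289),(322,388),(236,388)],.02)
q('TR',[(341,174),(433,175),(432,229),(341,229)],.02)
q('carton',[(198,112),(470,115),(447,437),(212,436)],.064)
q('inner',[(205,119),(464,122),(443,432),(217,432)],.064)
print(w2pix('',ctrl.get_obs()['tool_pos'],W)*2.1-[252,126])
E
```

```text
TL [0.5318 0.2522] sides mm [62.6 53.5 66.7 54.3] yaw -4.0
BL [0.4336 0.2564] sides mm [61.8 74.3 62.9 74.3] yaw -3.0
TR [0.5281 0.1772] sides mm [61.6 36.2 62.2 36.8] yaw -1.6
carton [0.4814 0.2161] sides mm [159.7 206.6 157.7 207.8] yaw -3.1
inner [0.4811 0.2158] sides mm [152.5 199.  151.4 200.9] yaw -3.1
[[338.84937486 419.09115238]]
```

Sizes identify them: lower-left is tile_74 (0.433, 0.256), upper-left tile_54 (0.532, 0.252), upper-right tile_36 (0.528, 0.177). tile_92 is absent. Positions agree with the carton's places. I'll fetch tile_74.

Emit:
{"name": "jog_arm", "arguments": {"deltas": [[0.3,[-0.1,0.06,-0.15],[0,0,-0.004]],[0.3,[-0.17,0.11,-0.3],[0,0,-0.004]],[0.3,[-0.17,0.11,-0.4],[0,0,-0.004]],[0.3,[-0.17,0.11,-0.48],[0,0,-0.004]],[0.3,[-0.17,0.11,-0.51],[0,0,-0.004]],[0.3,[-0.17,0.11,-0.51],[0,0,-0.004]],[0.3,[-0.17,0.11,-0.51],[0,0,-0.004]],[0.3,[-0.17,0.11,-0.51],[0,0,-0.004]]]}}

```text
t: 7.75
tool_pos: [0.4307, 0.2534, 0.0973]
tool_rot: [3.138, -0.089, -0.007]
contact_force: [0.3, 0.1, 1.0]
opening: 0.0299
grip_force: 0.0
```

```bash
python3 - <<'E'
from h import *
o=ctrl.get_obs(); print(o['tool_pos'],o['tool_rot'],o['opening'])
K,E=cal('wrist'); np.savez('g1.npz',K=K,E=E); im=shot('wrist','g1.png')
E
```

```text
[0.43073102 0.25338856 0.09734358] [ 3.13801261 -0.08897705 -0.00736206] 0.0298893707594614
```

View pics/g1.png

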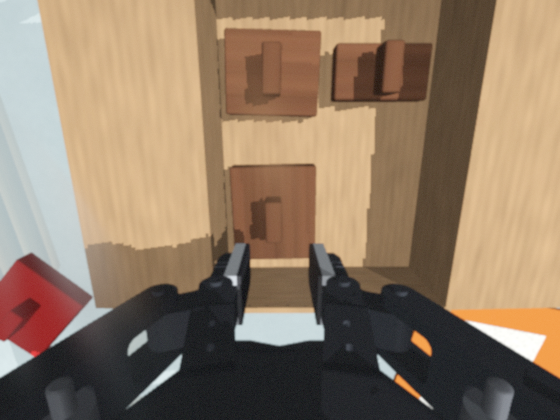

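The view shows tile_74 at (231–316, 164–260) with its bar at cols 266–282, between the fingers (cols 240 and 320). I'll compute the offset.

```bash
python3 - <<'E'
from h import *
d=np.load('g1.npz');W=(d['K'],d['E'])
def q(n,c,z):
    p=pix2w('',np.array(c,float),z,W)[:,:2]; e=np.linalg.norm(np.roll(p,-1,0)-p,axis=1)*1e3
    vx=(p[0]-p[3])+(p[1]-p[2]); print(n,p.mean(0).round(4),e.round(1),np.degrees(np.arctan2(vx[1],vx[0])).round(1))
q('t74',[(231.5,165),(314.5,164),(316,259),(235,260)],.02)
q('bar',[(266,197),(281,197),(282.5,242),(267,242)],.04)
q('t54',[(225,29),(321,31),(317,116),(225,113)],.02)
q('b54',[(262,42),(280,42),(281,96),(263,96)],.04)
q('t36',[(334,42),(431,43),(427,102),(334,99)],.02)
E
```

```text
t74 [0.4328 0.2567] [60.6 75.7 64.6 75.7] -2.0
bar [0.4345 0.2564] [10.3 33.  11.1 33. ] -1.9
t54 [0.5317 0.2523] [62.6 53.1 64.3 52.3] -5.0
b54 [0.531  0.2522] [10.8 30.4 11.3 30.4] -2.4
t36 [0.5285 0.1784] [64.  36.9 64.5 35.5] -0.1
```

Emit:
{"name": "jog_arm", "arguments": {"deltas": [[0.3,[0.007,0.008,-0.08],[0,0,0]],[0.3,[0.007,0.008,-0.14],[0,0,0]],[0.3,[0.007,0.008,-0.175],[0,0,0]],[0.3,[0.007,0.008,-0.187],[0,0,0]],[0.3,[0.007,0.008,-0.187],[0,0,0]],[0.3,[0.007,0.008,-0.187],[0,0,0]]]}}

```text
t: 8.3
tool_pos: [0.437, 0.2583, 0.0271]
tool_rot: [-3.139, 0.089, -0.005]
contact_force: [-0.2, 0.2, -0.4]
opening: 0.0299
grip_force: 0.0
```

Emit:
{"name": "jog_arm", "arguments": {"deltas": [[1,[0,0,0],[0,0,0]],[1,[0,0,0],[0,0,0]],[1,[0,0,0],[0,0,0]],[1,[0,0,0],[0,0,0]],[1,[0,0,0],[0,0,0]],[1,[0,0,0],[0,0,0]]], "squeeze": 60}}

```text
t: 8.8
tool_pos: [0.4373, 0.2586, 0.0275]
tool_rot: [-3.139, 0.088, -0.006]
contact_force: [0.7, -0.9, 6.9]
opening: 0.0099
grip_force: 62.5
```

The fingers are 5 mm higher than planned. I'll reopen, lower and close again.

Emit:
{"name": "jog_arm", "arguments": {"deltas": [[0.3,[0,0,0],[0,0,0]],[0.3,[0,0,0],[0,0,0]],[0.3,[-0.005,-0.004,-0.005],[0,0,0]],[0.3,[-0.005,-0.004,-0.011],[0,0,0]],[0.3,[-0.005,-0.004,-0.011],[0,0,0]],[0.3,[-0.005,-0.004,-0.011],[0,0,0]],[1,[-0.005,-0.004,-0.011],[0,0,0]],[1,[-0.005,-0.004,-0.011],[0,0,0]],[1,[-0.005,-0.004,-0.011],[0,0,0]],[1,[-0.005,-0.004,-0.011],[0,0,0]],[1,[-0.005,-0.004,-0.011],[0,0,0]],[1,[-0.005,-0.004,-0.011],[0,0,0]]], "squeeze": 80}}

```text
t: 9.8
tool_pos: [0.4335, 0.2564, 0.0209]
tool_rot: [-3.14, 0.088, -0.001]
contact_force: [0.5, -0.3, 1.3]
opening: 0.0102
grip_force: 80.2
```

Emit:
{"name": "jog_arm", "arguments": {"deltas": [[1,[0,0,0.06],[0,0,0]],[1,[0,0,0.13],[0,0,0]],[1,[0,0,0.2],[0,0,0]],[1,[0,0,0.28],[0,0,0]],[1,[0,0,0.32],[0,0,0]],[1,[0,0,0.32],[0,0,0]],[1,[0,0,0.32],[0,0,0]],[1,[0,0,0.32],[0,0,0]]]}}

```text
t: 10.47
tool_pos: [0.4322, 0.2558, 0.1466]
tool_rot: [3.139, -0.088, -0.005]
contact_force: [0.0, 0.8, -1.9]
opening: 0.0101
grip_force: 79.8
```

Emit:
{"name": "jog_arm", "arguments": {"deltas": [[1,[0.02,-0.08,0],[0,0,0.02]],[1,[0.04,-0.17,0],[0,0,0.02]],[1,[0.06,-0.27,0],[0,0,0.02]],[1,[0.08,-0.37,0],[0,0,0.02]],[1,[0.1,-0.47,0],[0,0,0.02]],[1,[0.12,-0.57,0],[0,0,0.02]],[1,[0.13,-0.67,0],[0,0,0.02]],[1,[0.14,-0.77,0],[0,0,0.02]],[1,[0.16,-0.86,0],[0,0,0.02]],[1,[0.18,-0.93,0],[0,0,0.02]],[1,[0.187,-0.97,0],[0,0,0.02]],[1,[0.187,-1.0,0],[0,0,0.02]]]}}

```text
t: 11.47
tool_pos: [0.507, -0.1451, 0.1459]
tool_rot: [-3.14, -0.007, 0.007]
contact_force: [0.5, -0.0, -0.3]
opening: 0.01
grip_force: 79.8
```

Emit:
{"name": "jog_arm", "arguments": {"deltas": [[1,[0,-0.15,0],[0,0,0]],[1,[0,-0.22,0],[0,0,0]],[1,[0,-0.265,0],[0,0,0]],[1,[0,-0.265,-0.05],[0,0,0]],[1,[0,-0.265,-0.1],[0,0,0]],[1,[0,-0.265,-0.13],[0,0,0]],[1,[0,-0.265,-0.13],[0,0,0]],[1,[0,-0.265,-0.13],[0,0,0]],[1,[0,-0.265,-0.13],[0,0,0]]]}}

```text
t: 12.22
tool_pos: [0.5085, -0.2493, 0.0972]
tool_rot: [3.141, 0.012, 0.001]
contact_force: [0.8, 0.4, -2.0]
opening: 0.0102
grip_force: 79.8
```

```bash
python3 - <<'E'
from h import *
o=ctrl.get_obs(); print(o['tool_pos'],o['tool_rot'],o['opening'])
K,E=cal('wrist'); np.savez('p1.npz',K=K,E=E); im=shot('wrist','p1.png')
E
```

```text
[ 0.50849419 -0.24927621  0.09716466] [3.14133406e+00 1.20552820e-02 6.05342982e-04] 0.010173709938559277
```

View pics/p1.png

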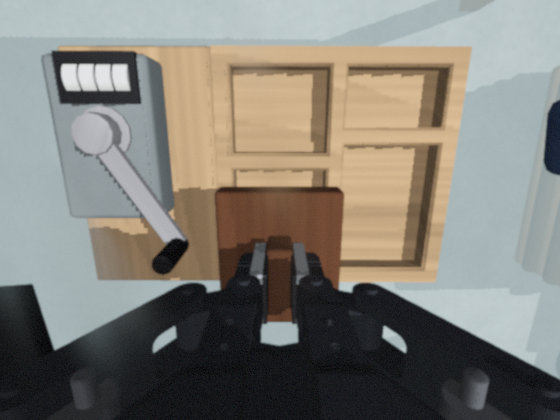

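Tile_74 is held square above its well: far tile corners at (217,189) and (341,188). Board right corners are at (470,47) and (438,283). I'll measure tile against wells from this one picture.

```bash
python3 - <<'E'
from h import *
d=np.load('p1.npz');W=(d['K'],d['E'])
im=cv2.imread('pics/p1.png'); g=im.astype(float).sum(2)
P=lambda uv,z:pix2w('',uv,z,W)[:,:2].round(4).tolist()
print('tile far corners',P([(217,189),(341,188)],.096))
print('board outer R',P([(470,47),(438,283)],.024),'botL',P([(97,281)],.024))
print('w57',P([(231,65.5),(330,65.5),(328,152.5),(230,152.5)],.024))
print('w77 top edge',P([(232,169),(328,169)],.024))
print('w39',P([(346,66),(449,66),(443,128),(344,128)],.024))
print('w95',P([(342,144),(441,144),(427,264)],.024))
np.set_printoptions(linewidth=200)
def prof(s,lo,n): 
    dd=np.gradient(s); print(n,[(lo+i,int(dd[i])) for i in range(1,len(dd)-1) if abs(dd[i])>25 and abs(dd[i])>=max(abs(dd[i-1]),abs(dd[i+1]))])
prof(g[95:130,200:480].mean(0),200,'cols rows95-130')
prof(g[200:235,190:450].mean(0),190,'cols rows200-235')
prof(g[30:200,250:310].mean(1),30,'rows cols250-310')
prof(g[30:290,365:410].mean(1),30,'rows cols365-410')
E
```

```text
tile far corners [[0.5457, -0.2188], [0.5467, -0.2794]]
board outer R [[0.6263, -0.3726], [0.4556, -0.377]] botL [[0.455, -0.1045]]
w57 [[0.6139, -0.2168], [0.6145, -0.2822], [0.5578, -0.2838], [0.5572, -0.2142]]
w77 top edge [[0.5455, -0.2153], [0.5461, -0.2844]]
w39 [[0.6143, -0.2928], [0.6148, -0.3607], [0.5753, -0.3628], [0.5747, -0.294]]
w95 [[0.5638, -0.2933], [0.5644, -0.363], [0.4721, -0.3659]]
cols rows95-130 [(231, -47), (234, 58), (311, -68), (325, -43), (328, 50), (331, 59), (419, -44), (433, -29), (444, 50)]
cols rows200-235 [(215, -44), (342, 77), (406, -42), (419, -26), (430, 39)]
rows cols250-310 [(62, -38), (66, -54), (70, 39), (74, 45), (151, -56), (153, 25), (156, 30), (168, -37), (171, 43), (186, -108)]
rows cols365-410 [(63, -44), (67, -57), (70, 53), (75, 52), (127, -36), (130, 28), (144, -48), (148, 53), (260, -81), (266, 77), (283, -40)]
```

Tile is about 2 mm too far in x and otherwise aligned. I'll lower it with that correction.

Emit:
{"name": "jog_arm", "arguments": {"deltas": [[1,[-0.005,-0.002,-0.06],[0,0,0]],[1,[-0.005,-0.002,-0.11],[0,0,0]],[1,[-0.005,-0.002,-0.135],[0,0,0]],[1,[-0.005,-0.002,-0.145],[0,0,0]],[1,[-0.005,-0.002,-0.15],[0,0,0]],[1,[-0.005,-0.002,-0.155],[0,0,0]],[1,[-0.005,-0.002,-0.155],[0,0,0]],[1,[-0.005,-0.002,-0.155],[0,0,0]]]}}

```text
t: 12.93
tool_pos: [0.5065, -0.2507, 0.0353]
tool_rot: [3.141, 0.011, 0.001]
contact_force: [0.5, -0.3, -1.1]
opening: 0.0103
grip_force: 79.8
```

Tile is below the rim without contact force, so I'll push on down.

Emit:
{"name": "jog_arm", "arguments": {"deltas": [[1,[0,0,-0.01],[0,0,0]],[1,[0,0,-0.02],[0,0,0]],[1,[0,0,-0.025],[0,0,0]],[1,[0,0,-0.03],[0,0,0]],[1,[0,0,-0.03],[0,0,0]],[1,[0,0,-0.03],[0,0,0]]]}}

```text
t: 13.43
tool_pos: [0.5062, -0.2505, 0.0249]
tool_rot: [-3.141, -0.011, 0.002]
contact_force: [-7.7, 4.4, 14.1]
opening: 0.01
grip_force: 81.9
```

Tile bottomed at the expected height (TCP 0.0249, 14 N). I'll release, press once on the grip with closed fingers, then lift.

Emit:
{"name": "jog_arm", "arguments": {"deltas": [[0.3,[0,0,0.005],[0,0,0]],[0.3,[0,0,0.005],[0,0,0]],[0.3,[0,0,0.03],[0,0,0]],[0.3,[0,0,0.075],[0,0,0]],[1,[0,0,0.085],[0,0,0]],[1,[0,0,0.085],[0,0,0]],[1,[0,0,0.085],[0,0,0]],[1,[0,0,0.06],[0,0,0]],[1,[0,0,0.05],[0,0,0]],[1,[0,0,0.042],[0,0,0]],[1,[0,0,0.042],[0,0,0]],[1,[0,0,0.042],[0,0,0]]]}}

```text
t: 14.43
tool_pos: [0.5063, -0.2506, 0.0439]
tool_rot: [-3.14, -0.011, 0.005]
contact_force: [-13.5, 7.6, 32.7]
opening: -0.0
grip_force: 16.7
```

Emit:
{"name": "jog_arm", "arguments": {"deltas": [[1,[0,0,0.03],[0,0,0]],[1,[0,0,0.07],[0,0,0]],[1,[-0.007,0.04,0.075],[0,0,0]],[1,[-0.007,0.08,0.075],[0,0,0]],[1,[-0.007,0.08,0.075],[0,0,0]],[1,[-0.007,0.08,0.075],[0,0,0]]]}}

```text
t: 14.93
tool_pos: [0.5021, -0.2162, 0.0674]
tool_rot: [-3.14, -0.014, 0.005]
contact_force: [-0.1, 0.6, 0.0]
opening: 0.0003
grip_force: 0.0
```

Flush confirmed: the grip top held at 0.0439 under 33 N. Now the lever.

Emit:
{"name": "jog_arm", "arguments": {"deltas": [[1,[0,0,0.012],[0,0,0]],[1,[0,0.022,0.012],[0,0,0]],[1,[-0.012,0.05,0.012],[0,0,0]],[1,[-0.022,0.077,0.012],[0,0,0]],[1,[-0.028,0.102,0.012],[0,0,0]],[1,[-0.03,0.127,0.012],[0,0,0]],[1,[-0.028,0.152,0.012],[0,0,0]],[1,[-0.023,0.177,0.012],[0,0,0]],[1,[-0.015,0.202,0.012],[0,0,0]],[1,[-0.007,0.22,0.012],[0,0,0]],[1,[-0.004,0.228,0.012],[0,0,0]],[1,[-0.004,0.228,0.012],[0,0,0]]]}}

```text
t: 15.93
tool_pos: [0.5008, -0.1268, 0.0739]
tool_rot: [3.141, 0.013, -0.003]
contact_force: [-3.8, -4.2, -0.5]
opening: -0.0001
grip_force: 2.1
```

Emit:
{"name": "jog_arm", "arguments": {"deltas": [[1,[0,0.005,0],[0,0,0]],[1,[0,0.01,0],[0,0,0]],[1,[0,0.01,0],[0,0,0]]]}}

```text
t: 16.18
tool_pos: [0.5019, -0.1241, 0.0741]
tool_rot: [3.139, 0.011, 0.002]
contact_force: [0.5, -7.0, -2.8]
opening: -0.0001
grip_force: 3.1
```

```bash
python3 - <<'E'
from h import *
o=ctrl.get_obs(); print(o['tool_pos'],o['contact_force'])
im=shot('wrist','l1.png'); cv2.imwrite('pics/l1.png',im[:,:,::-1])
E
```

```text
[ 0.50188415 -0.12411326  0.07410699] [ 0.54966527 -7.00024284 -2.84255212]
```

View pics/l1.png

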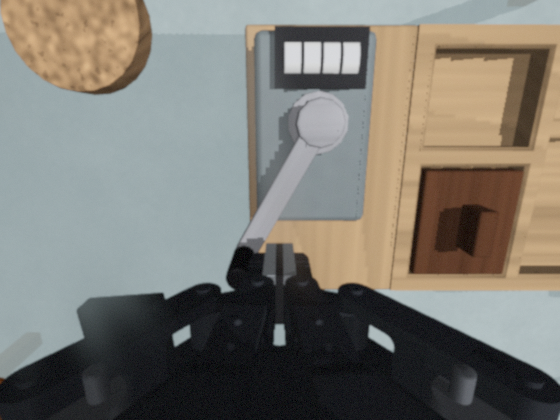

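The lever is swung over, post at (242,262), and tile_74 sits in its well. I'll push a little more to confirm the stop by force.

Emit:
{"name": "jog_arm", "arguments": {"deltas": [[1,[0,0.006,0],[0,0,0]],[1,[0,0.012,0],[0,0,0]],[1,[0,0.012,0],[0,0,0]]]}}

```text
t: 16.48
tool_pos: [0.5028, -0.1211, 0.0745]
tool_rot: [3.135, 0.011, 0.006]
contact_force: [3.3, -11.0, -6.4]
opening: -0.0001
grip_force: 5.7
```

Emit:
{"name": "jog_arm", "arguments": {"deltas": [[1,[0,0.006,0],[0,0,0]],[1,[0,0.012,0],[0,0,0]],[1,[0,0.012,0],[0,0,0]]]}}

```text
t: 16.73
tool_pos: [0.5031, -0.1202, 0.0747]
tool_rot: [3.126, 0.012, 0.008]
contact_force: [3.0, -25.1, -10.3]
opening: -0.0
grip_force: 12.5
```

Force rose to 25 N with the post standing still, so that is the stop. I'll back off along the arc so it springs back, then lift.

Emit:
{"name": "jog_arm", "arguments": {"deltas": [[1,[-0.008,-0.04,0],[0,0,0]],[1,[-0.02,-0.08,0],[0,0,0]],[1,[-0.028,-0.12,0],[0,0,0]],[1,[-0.026,-0.16,0],[0,0,0]],[1,[-0.015,-0.2,0],[0,0,0]],[1,[0,-0.245,0],[0,0,0]],[1,[0,-0.265,0],[0,0,0]],[1,[0,-0.265,0.05],[0,0,0]],[1,[0,-0.265,0.13],[0,0,0]],[1,[0,-0.265,0.2],[0,0,0]],[1,[0,-0.265,0.2],[0,0,0]]]}}

```text
t: 17.65
tool_pos: [0.5051, -0.2211, 0.1611]
tool_rot: [3.137, 0.011, 0.015]
contact_force: [0.7, -0.4, 0.4]
opening: 0.0004
grip_force: 0.0
```

Emit:
{"name": "jog_arm", "arguments": {"deltas": [[0.3,[0,0.1,0],[0,0,-0.016]],[0.3,[0,0.2,0],[0,0,-0.016]],[0.3,[0,0.3,0],[0,0,-0.016]],[0.3,[0,0.4,0],[0,0,-0.016]],[0.3,[0,0.5,0],[0,0,-0.016]],[0.3,[0,0.6,0],[0,0,-0.016]],[0.3,[0,0.7,0],[0,0,-0.016]],[0.3,[0,0.8,0],[0,0,-0.016]],[0.3,[0,0.9,0],[0,0,-0.016]],[0.3,[0,1.0,0],[0,0,-0.016]],[0.3,[0,1.0,0],[0,0,-0.016]],[0.3,[0,1.0,0],[0,0,-0.016]]]}}

```text
t: 18.65
tool_pos: [0.5008, 0.1826, 0.1537]
tool_rot: [-3.141, 0.062, 0.002]
contact_force: [-1.0, -1.0, 0.5]
opening: 0.0298
grip_force: 0.0
```

```bash
python3 - <<'E'
from h import *
o=ctrl.get_obs(); print(o['tool_pos'],o['tool_rot'])
K,E=cal('wrist'); np.savez('g2.npz',K=K,E=E); im=shot('wrist','g2.png'); W=(K,E)
hsv=cv2.cvtColor(im,cv2.COLOR_RGB2HSV); m=((hsv[...,0]<14)&(hsv[...,1]>100)&(hsv[...,2]<150)).astype(np.uint8)
m[250:]=0; m=cv2.morphologyEx(m,cv2.MORPH_OPEN,np.ones((5,5)))
n,l,s,c=cv2.connectedComponentsWithStats(m)
for i in range(1,n):
    if s[i,4]<800: continue
    cs,_=cv2.findContours((l==i).astype(np.uint8),0,2); r=cv2.boxPoints(cv2.minAreaRect(max(cs,key=cv2.contourArea)))
    p=pix2w('',r,.02,W)[:,:2]; print(s[i],r.astype(int).tolist(),p.mean(0).round(4),(np.linalg.norm(np.roll(p,-1,0)-p,axis=1)*1e3).round(1),np.degrees(np.arctan2(*(p[1]-p[0])[::-1])).round(1))
E
```

```text
[0.50080401 0.182561   0.15366738] [-3.14076846e+00  6.15186287e-02  2.21979206e-03]
[ 167  139   72   59 4039] [[167, 139], [238, 139], [238, 197], [167, 197]] [0.5324 0.2519] [63.8 53.5 67.1 53.7] -92.2
[ 249  150   69   40 2187] [[249, 150], [317, 150], [317, 189], [249, 189]] [0.5286 0.1778] [61.6 36.  63.8 36. ] -92.2
```

View pics/g2.png

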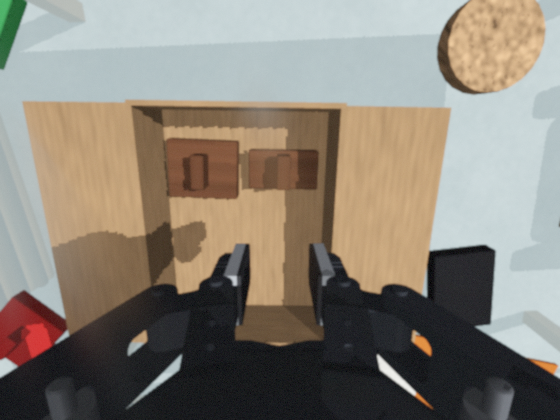

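Carton holds tile_54 at px (167–238, 139–197) and tile_36 at (249–317, 150–189), both undisturbed. Next is tile_54.

Emit:
{"name": "jog_arm", "arguments": {"deltas": [[0.3,[0.04,0.09,-0.04],[0,0,-0.004]],[0.3,[0.077,0.174,-0.1],[0,0,-0.004]],[0.3,[0.077,0.174,-0.15],[0,0,-0.004]],[0.3,[0.077,0.174,-0.19],[0,0,-0.004]],[0.3,[0.077,0.174,-0.23],[0,0,-0.004]],[0.3,[0.077,0.174,-0.23],[0,0,-0.004]],[0.3,[0.077,0.174,-0.23],[0,0,-0.004]],[0.3,[0.077,0.174,-0.23],[0,0,-0.004]]]}}

```text
t: 19.37
tool_pos: [0.5333, 0.2492, 0.0633]
tool_rot: [-3.14, 0.091, -0.002]
contact_force: [-0.1, 1.0, 0.8]
opening: 0.0296
grip_force: 0.0
```

Emit:
{"name": "jog_arm", "arguments": {"deltas": [[0.3,[-0.004,0.007,-0.05],[0,0,0]],[0.3,[-0.004,0.007,-0.08],[0,0,0]],[0.3,[-0.004,0.007,-0.1],[0,0,0]],[0.3,[-0.004,0.007,-0.104],[0,0,0]],[0.3,[-0.004,0.007,-0.104],[0,0,0]],[0.3,[-0.004,0.007,-0.104],[0,0,0]]]}}

```text
t: 19.87
tool_pos: [0.5314, 0.2528, 0.0213]
tool_rot: [-3.14, 0.088, -0.001]
contact_force: [0.1, 0.0, 0.1]
opening: 0.03
grip_force: 0.0
```

Emit:
{"name": "jog_arm", "arguments": {"deltas": [[1,[0,0,0],[0,0,0]],[1,[0,0,0],[0,0,0]],[1,[0,0,0],[0,0,0]],[1,[0,0,0],[0,0,0]],[1,[0,0,0],[0,0,0]],[1,[0,0,0.06],[0,0,0]],[1,[0,0,0.13],[0,0,0]],[1,[0,0,0.2],[0,0,0]],[1,[0,0,0.28],[0,0,0]],[1,[0,0,0.32],[0,0,0]],[1,[0,0,0.32],[0,0,0]],[1,[0,0,0.32],[0,0,0]]]}}

```text
t: 20.87
tool_pos: [0.5311, 0.2529, 0.1489]
tool_rot: [-3.14, 0.088, -0.002]
contact_force: [-0.5, 0.3, -2.0]
opening: 0.0099
grip_force: 79.9
```

Emit:
{"name": "jog_arm", "arguments": {"deltas": [[1,[0.02,-0.08,0],[0,0,0.02]],[1,[0.03,-0.17,0],[0,0,0.02]],[1,[0.04,-0.27,0],[0,0,0.02]],[1,[0.06,-0.37,0],[0,0,0.02]],[1,[0.07,-0.47,0],[0,0,0.02]],[1,[0.08,-0.57,0],[0,0,0.02]],[1,[0.09,-0.67,0],[0,0,0.02]],[1,[0.1,-0.77,0],[0,0,0.02]],[1,[0.11,-0.86,0],[0,0,0.02]],[1,[0.12,-0.93,0],[0,0,0.02]],[1,[0.137,-0.97,0],[0,0,0.02]],[1,[0.137,-1.0,0],[0,0,0.02]]]}}

```text
t: 21.87
tool_pos: [0.5851, -0.1485, 0.1459]
tool_rot: [-3.14, -0.008, 0.005]
contact_force: [-0.2, 0.6, -1.0]
opening: 0.0104
grip_force: 79.9
```

Emit:
{"name": "jog_arm", "arguments": {"deltas": [[1,[0,-0.15,0],[0,0,0]],[1,[0,-0.22,0],[0,0,0]],[1,[0,-0.257,0],[0,0,0]],[1,[0,-0.257,-0.05],[0,0,0]],[1,[0,-0.257,-0.1],[0,0,0]],[1,[0,-0.257,-0.13],[0,0,0]],[1,[0,-0.257,-0.13],[0,0,0]],[1,[0,-0.257,-0.13],[0,0,0]],[1,[0,-0.257,-0.13],[0,0,0]]]}}

```text
t: 22.62
tool_pos: [0.5863, -0.2495, 0.0974]
tool_rot: [3.141, 0.012, 0.001]
contact_force: [0.2, 0.2, -0.2]
opening: 0.0101
grip_force: 79.9
```

```bash
python3 - <<'E'
from h import *
o=ctrl.get_obs(); print(o['tool_pos'],o['tool_rot'],o['opening'])
K,E=cal('wrist'); np.savez('p2.npz',K=K,E=E); im=shot('wrist','p2.png'); W=(K,E)
hsv=cv2.cvtColor(im,cv2.COLOR_RGB2HSV); m=((hsv[...,0]<14)&(hsv[...,1]>100)&(hsv[...,2]<150)).astype(np.uint8)
m[330:]=0; m=cv2.morphologyEx(m,cv2.MORPH_OPEN,np.ones((5,5)))
n,l,s,c=cv2.connectedComponentsWithStats(m)
for i in range(1,n):
    if s[i,4]>500: print(s[i])
z=o['tool_pos'][2]-.0013
i=1+s[1:,4].argmax(); ys,xs=np.where(l==i); r0=ys.min()+0
print('far row by col',[(c,ys[xs==c].min()) for c in range(230,331,10) if (xs==c).any()])
rows=range(r0+5,r0+50,10); print([(r,xs[ys==r].min(),xs[ys==r].max()) for r in rows])
e=[(xs[ys==r].min()-.5,r) for r in rows]+[(xs[ys==r].max()+.5,r) for r in rows]
print(pix2w('',e,z,W)[:,:2].round(4).tolist())
f=[(c,ys[xs==c].min()-.5) for c in (235,255,300,320)]; print(pix2w('',f,z,W)[:,:2].round(4).tolist())
E
```

```text
[ 0.58629984 -0.24953075  0.09735429] [3.14127507e+00 1.23440174e-02 1.03461702e-03] 0.010101411932416487
[ 217  203  125  127 8126]
far row by col [(230, np.int64(203)), (240, np.int64(203)), (250, np.int64(204)), (260, np.int64(208)), (270, np.int64(209)), (280, np.int64(209)), (290, np.int64(208)), (300, np.int64(208)), (310, np.int64(208)), (320, np.int64(204)), (330, np.int64(204))]
[(208, np.int64(218), np.int64(340)), (218, np.int64(217), np.int64(341)), (228, np.int64(218), np.int64(341)), (238, np.int64(218), np.int64(340)), (248, np.int64(219), np.int64(339))]
[[0.6139, -0.2188], [0.6087, -0.2181], [0.6034, -0.2184], [0.598, -0.2181], [0.5925, -0.2184], [0.6144, -0.28], [0.6092, -0.2809], [0.6039, -0.2812], [0.5985, -0.281], [0.593, -0.2809]]
[[0.6168, -0.2276], [0.6148, -0.2375], [0.6145, -0.2599], [0.6166, -0.2697]]
```

View pics/p2.png

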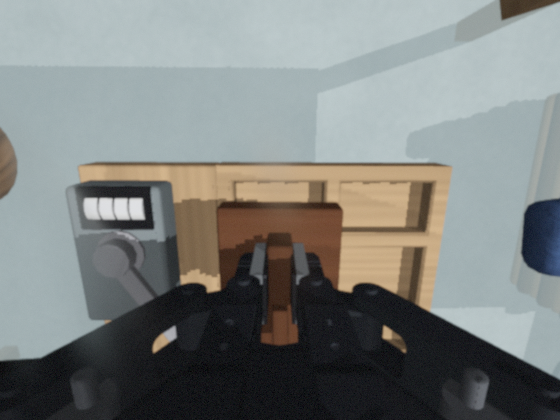

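The view shows the tile squarely over the 57 well with its far edge near row 204. The tile's front face is visible here, so I need the row of the true top edge.

```bash
python3 - <<'E'
from h import *
for f,r in(('p1',(180,200)),('p2',(197,217))):
    d=np.load(f+'.npz');W=(d['K'],d['E']); g=cv2.imread(f'pics/{f}.png').astype(float)
    print(f,[(k,int(v)) for k,v in zip(range(*r),g[r[0]:r[1],228:250].sum(2).mean(1))])
    tz={'p1':.0962,'p2':.0961}[f]
    print('x per row',[(k,pix2w('',[(239,k)],tz,W)[0,0].round(4),pix2w('',[(239,k)],tz-.016,W)[0,0].round(4)) for k in range(r[0]+4,r[1]-2,2)])
E
```

```text
p1 [(180, 494), (181, 497), (182, 495), (183, 489), (184, 484), (185, 462), (186, 373), (187, 227), (188, 133), (189, 117), (190, 116), (191, 133), (192, 170), (193, 198), (194, 215), (195, 223), (196, 224), (197, 226), (198, 226), (199, 226)]
x per row [(184, np.float64(0.5483), np.float64(0.5453)), (186, np.float64(0.5474), np.float64(0.5442)), (188, np.float64(0.5464), np.float64(0.5431)), (190, np.float64(0.5454), np.float64(0.542)), (192, np.float64(0.5444), np.float64(0.5409)), (194, np.float64(0.5434), np.float64(0.5398)), (196, np.float64(0.5424), np.float64(0.5386))]
p2 [(197, 464), (198, 437), (199, 397), (200, 337), (201, 246), (202, 157), (203, 116), (204, 115), (205, 110), (206, 109), (207, 124), (208, 160), (209, 192), (210, 212), (211, 219), (212, 223), (213, 221), (214, 225), (215, 229), (216, 231)]
x per row [(201, np.float64(0.6176), np.float64(0.6136)), (203, np.float64(0.6166), np.float64(0.6125)), (205, np.float64(0.6155), np.float64(0.6113)), (207, np.float64(0.6145), np.float64(0.6102)), (209, np.float64(0.6135), np.float64(0.609)), (211, np.float64(0.6124), np.float64(0.6079)), (213, np.float64(0.6114), np.float64(0.6067))]
```

Tile_54's centre is at x 0.5867, about 1 mm too far. I'll lower it with that correction.

Emit:
{"name": "jog_arm", "arguments": {"deltas": [[1,[-0.003,0,-0.06],[0,0,0]],[1,[-0.003,0,-0.11],[0,0,0]],[1,[-0.003,0,-0.135],[0,0,0]],[1,[-0.003,0,-0.145],[0,0,0]],[1,[-0.003,0,-0.15],[0,0,0]],[1,[-0.003,0,-0.155],[0,0,0]],[1,[-0.003,0,-0.155],[0,0,0]],[1,[-0.003,0,-0.155],[0,0,0]]]}}

```text
t: 23.33
tool_pos: [0.5853, -0.2505, 0.036]
tool_rot: [3.141, 0.011, 0.003]
contact_force: [0.4, -0.3, -0.5]
opening: 0.0102
grip_force: 79.9
```

In the well without contact; I'll seat it, release, press on the grip and lift.

Emit:
{"name": "jog_arm", "arguments": {"deltas": [[1,[0,0,-0.01],[0,0,0]],[1,[0,0,-0.02],[0,0,0]],[1,[0,0,-0.025],[0,0,0]],[1,[0,0,-0.03],[0,0,0]],[1,[0,0,-0.03],[0,0,0]],[1,[0,0,-0.03],[0,0,0]]]}}

```text
t: 23.83
tool_pos: [0.5849, -0.2503, 0.0256]
tool_rot: [-3.142, -0.011, 0.001]
contact_force: [-6.5, 4.0, 14.5]
opening: 0.01
grip_force: 82.0
```

Emit:
{"name": "jog_arm", "arguments": {"deltas": [[0.3,[0,0,0.005],[0,0,0]],[0.3,[0,0,0.005],[0,0,0]],[0.3,[0,0,0.03],[0,0,0]],[0.3,[0,0,0.075],[0,0,0]],[1,[0,0,0.085],[0,0,0]],[1,[0,0,0.085],[0,0,0]],[1,[0,0,0.085],[0,0,0]],[1,[0,0,0.06],[0,0,0]],[1,[0,0,0.05],[0,0,0]],[1,[0,0,0.042],[0,0,0]],[1,[0,0,0.042],[0,0,0]],[1,[0,0,0.042],[0,0,0]]]}}

```text
t: 24.83
tool_pos: [0.5847, -0.2502, 0.0439]
tool_rot: [-3.141, -0.011, 0.004]
contact_force: [-12.9, 6.0, 28.7]
opening: 0.0002
grip_force: 14.5
```

Flush again. Now the lever.

Emit:
{"name": "jog_arm", "arguments": {"deltas": [[1,[0,0,0.04],[0,0,0]],[1,[0,0,0.08],[0,0,0]],[1,[-0.05,0,0.08],[0,0,0]],[1,[-0.1,0,0.08],[0,0,0]],[1,[-0.15,0.03,0.08],[0,0,0]],[1,[-0.206,0.06,0.08],[0,0,0]],[1,[-0.206,0.083,0.08],[0,0,0]],[1,[-0.206,0.083,0.08],[0,0,0]],[1,[-0.206,0.083,0.08],[0,0,0]]]}}

```text
t: 25.58
tool_pos: [0.5022, -0.2165, 0.0707]
tool_rot: [-3.141, -0.012, 0.001]
contact_force: [0.2, -1.1, 0.2]
opening: 0.0003
grip_force: 0.0
```

Emit:
{"name": "jog_arm", "arguments": {"deltas": [[1,[0,0,0.007],[0,0,0]],[1,[0,0.022,0.007],[0,0,0]],[1,[-0.012,0.05,0.007],[0,0,0]],[1,[-0.022,0.077,0.007],[0,0,0]],[1,[-0.028,0.102,0.007],[0,0,0]],[1,[-0.03,0.127,0.007],[0,0,0]],[1,[-0.028,0.152,0.007],[0,0,0]],[1,[-0.023,0.177,0.007],[0,0,0]],[1,[-0.015,0.202,0.007],[0,0,0]],[1,[-0.007,0.22,0.007],[0,0,0]],[1,[-0.004,0.235,0.007],[0,0,0]],[1,[-0.004,0.235,0.007],[0,0,0]]]}}

```text
t: 26.58
tool_pos: [0.5009, -0.1228, 0.0744]
tool_rot: [3.139, 0.013, 0.002]
contact_force: [0.4, -6.1, -1.3]
opening: 0.0002
grip_force: 3.0
```

Emit:
{"name": "jog_arm", "arguments": {"deltas": [[1,[0,0.01,0],[0,0,0]],[1,[0,0.018,0],[0,0,0]],[1,[0,0.025,0],[0,0,0]],[1,[0,0.025,0],[0,0,0]]]}}

```text
t: 26.92
tool_pos: [0.5019, -0.1199, 0.0749]
tool_rot: [3.123, 0.013, 0.007]
contact_force: [3.8, -29.2, -10.6]
opening: -0.0
grip_force: 14.2
```

At the stop again (29 N, same y). I'll back off and return to the carton.

Emit:
{"name": "jog_arm", "arguments": {"deltas": [[1,[-0.008,-0.04,0],[0,0,0]],[1,[-0.02,-0.08,0],[0,0,0]],[1,[-0.028,-0.12,0],[0,0,0]],[1,[-0.026,-0.16,0],[0,0,0]],[1,[-0.015,-0.2,0],[0,0,0]],[1,[0,-0.245,0],[0,0,0]],[1,[0,-0.265,0],[0,0,0]],[1,[0,-0.265,0.05],[0,0,0]],[1,[0,-0.265,0.13],[0,0,0]],[1,[0,-0.265,0.2],[0,0,0]],[1,[0,-0.265,0.2],[0,0,0]]]}}

```text
t: 27.83
tool_pos: [0.5039, -0.2202, 0.1612]
tool_rot: [3.137, 0.011, 0.014]
contact_force: [1.1, -0.8, 1.0]
opening: 0.0003
grip_force: 0.0
```

Emit:
{"name": "jog_arm", "arguments": {"deltas": [[0.3,[0,0.1,0],[0,0,-0.016]],[0.3,[0,0.2,0],[0,0,-0.016]],[0.3,[0,0.3,0],[0,0,-0.016]],[0.3,[0,0.4,0],[0,0,-0.016]],[0.3,[0,0.5,0],[0,0,-0.016]],[0.3,[0,0.6,0],[0,0,-0.016]],[0.3,[0,0.7,0],[0,0,-0.016]],[0.3,[0,0.8,0],[0,0,-0.016]],[0.3,[0,0.9,0],[0,0,-0.016]],[0.3,[0,1.0,0],[0,0,-0.016]],[0.3,[0,1.0,0],[0,0,-0.016]],[0.3,[0,1.0,0],[0,0,-0.016]]]}}

```text
t: 28.83
tool_pos: [0.4995, 0.1835, 0.1537]
tool_rot: [-3.141, 0.061, 0.002]
contact_force: [-0.0, 0.1, -0.1]
opening: 0.03
grip_force: 0.0
```

```bash
python3 - <<'E'
from h import *
o=ctrl.get_obs(); print(o['tool_pos'],o['tool_rot'])
K,E=cal('wrist'); np.savez('g3.npz',K=K,E=E); im=shot('wrist','g3.png'); W=(K,E)
hsv=cv2.cvtColor(im,cv2.COLOR_RGB2HSV); m=((hsv[...,0]<14)&(hsv[...,1]>100)&(hsv[...,2]<150)).astype(np.uint8)
m[250:]=0; m=cv2.morphologyEx(m,cv2.MORPH_OPEN,np.ones((5,5)))
n,l,s,c=cv2.connectedComponentsWithStats(m)
for i in range(1,n):
    if s[i,4]<500: continue
    cs,_=cv2.findContours((l==i).astype(np.uint8),0,2); r=cv2.boxPoints(cv2.minAreaRect(max(cs,key=cv2.contourArea)))
    p=pix2w('',r,.02,W)[:,:2]; print(s[i],r.astype(int).tolist(),p.mean(0).round(4),(np.linalg.norm(np.roll(p,-1,0)-p,axis=1)*1e3).round(1),np.degrees(np.arctan2(*(p[1]-p[0])[::-1])).round(1))
E
```

```text
[0.49952677 0.18346722 0.15369733] [-3.14096065e+00  6.11395345e-02  2.41470688e-03]
[250 149  24  37 586] [[250, 149], [273, 149], [273, 185], [250, 185]] [0.5304 0.1984] [20.8 33.1 21.5 33.1] -92.2
[ 275  149   44   39 1500] [[275, 149], [318, 149], [318, 187], [275, 187]] [0.5282 0.1662] [38.9 35.  40.2 35. ] -92.2
```

tile_36 is undisturbed at (0.5285, 0.178). Fetching it.

Emit:
{"name": "jog_arm", "arguments": {"deltas": [[0.3,[0.04,-0.012,-0.04],[0,0,-0.004]],[0.3,[0.072,-0.012,-0.1],[0,0,-0.004]],[0.3,[0.072,-0.012,-0.15],[0,0,-0.004]],[0.3,[0.072,-0.012,-0.19],[0,0,-0.004]],[0.3,[0.072,-0.012,-0.23],[0,0,-0.004]],[0.3,[0.072,-0.012,-0.23],[0,0,-0.004]],[0.3,[0.072,-0.012,-0.23],[0,0,-0.004]],[0.3,[0.072,-0.012,-0.23],[0,0,-0.004]]]}}

```text
t: 29.55
tool_pos: [0.53, 0.1757, 0.0633]
tool_rot: [-3.14, 0.09, -0.002]
contact_force: [0.1, 0.6, -0.1]
opening: 0.03
grip_force: 0.0
```

Emit:
{"name": "jog_arm", "arguments": {"deltas": [[0.3,[-0.003,0.006,-0.05],[0,0,0]],[0.3,[-0.003,0.006,-0.08],[0,0,0]],[0.3,[-0.003,0.006,-0.1],[0,0,0]],[0.3,[-0.003,0.006,-0.104],[0,0,0]],[0.3,[-0.003,0.006,-0.104],[0,0,0]],[0.3,[-0.003,0.006,-0.104],[0,0,0]]]}}

```text
t: 30.05
tool_pos: [0.5286, 0.1788, 0.0213]
tool_rot: [-3.14, 0.088, -0.001]
contact_force: [0.8, 1.4, -0.2]
opening: 0.0299
grip_force: 0.0
```

Emit:
{"name": "jog_arm", "arguments": {"deltas": [[1,[0,0,0],[0,0,0]],[1,[0,0,0],[0,0,0]],[1,[0,0,0],[0,0,0]],[1,[0,0,0],[0,0,0]],[1,[0,0,0],[0,0,0]],[1,[0,0,0.06],[0,0,0]],[1,[0,0,0.13],[0,0,0]],[1,[0,0,0.2],[0,0,0]],[1,[0,0,0.28],[0,0,0]],[1,[0,0,0.32],[0,0,0]],[1,[0,0,0.32],[0,0,0]],[1,[0,0,0.32],[0,0,0]]]}}

```text
t: 31.05
tool_pos: [0.5283, 0.1788, 0.1489]
tool_rot: [-3.14, 0.088, -0.002]
contact_force: [0.1, 0.9, -1.1]
opening: 0.01
grip_force: 79.9
```

Emit:
{"name": "jog_arm", "arguments": {"deltas": [[1,[0.02,-0.08,0],[0,0,0.02]],[1,[0.03,-0.17,0],[0,0,0.02]],[1,[0.05,-0.27,0],[0,0,0.02]],[1,[0.06,-0.37,0],[0,0,0.02]],[1,[0.08,-0.47,0],[0,0,0.02]],[1,[0.09,-0.57,0],[0,0,0.02]],[1,[0.1,-0.67,0],[0,0,0.02]],[1,[0.12,-0.77,0],[0,0,0.02]],[1,[0.13,-0.86,0],[0,0,0.02]],[1,[0.15,-0.93,0],[0,0,0.02]],[1,[0.165,-0.97,0],[0,0,0.02]],[1,[0.165,-1.0,0],[0,0,0.02]]]}}

```text
t: 32.05
tool_pos: [0.5929, -0.2227, 0.145]
tool_rot: [-3.139, -0.008, 0.007]
contact_force: [-0.5, 0.7, -0.2]
opening: 0.0101
grip_force: 79.9
```

Emit:
{"name": "jog_arm", "arguments": {"deltas": [[1,[0,-0.15,0],[0,0,0]],[1,[0,-0.22,0],[0,0,0]],[1,[0,-0.27,0],[0,0,0]],[1,[0,-0.27,-0.05],[0,0,0]],[1,[0,-0.27,-0.1],[0,0,0]],[1,[0,-0.27,-0.13],[0,0,0]],[1,[0,-0.27,-0.13],[0,0,0]],[1,[0,-0.27,-0.13],[0,0,0]],[1,[0,-0.27,-0.13],[0,0,0]]]}}

```text
t: 32.8
tool_pos: [0.5945, -0.3288, 0.0971]
tool_rot: [3.141, 0.012, 0.0]
contact_force: [-0.1, -0.7, -0.4]
opening: 0.01
grip_force: 79.9
```

```bash
python3 - <<'E'
from h import *
o=ctrl.get_obs(); print(o['tool_pos'],o['tool_rot'],o['opening'])
K,E=cal('wrist'); im=shot('wrist','p3.png'); W=(K,E); z=o['tool_pos'][2]-.0013
hsv=cv2.cvtColor(im,cv2.COLOR_RGB2HSV); m=((hsv[...,0]<14)&(hsv[...,1]>100)&(hsv[...,2]<150)).astype(np.uint8)
m[330:]=0; m=cv2.morphologyEx(m,cv2.MORPH_OPEN,np.ones((5,5)))
n,l,s,c=cv2.connectedComponentsWithStats(m)
print(s[1:][s[1:,4]>500].tolist())
g=im.astype(float).sum(2); a=g[205:240,228:250].mean(1); print([(205+k,int(v)) for k,v in enumerate(a)])
for r in (226,232,238): xs=np.where(l[r]>0)[0]; xs=xs[(xs>200)&(xs<360)]; print(r,xs.min(),xs.max(),pix2w('',[(xs.min()-.5,r),(xs.max()+.5,r)],z,W)[:,1])
print([(k,pix2w('',[(239,k)],z,W)[0,0].round(4),pix2w('',[(239,k)],z-.016,W)[0,0].round(4)) for k in range(207,238,2)])
E
```

```text
[ 0.59445604 -0.32879647  0.09712899] [3.14136963e+00 1.19149022e-02 4.80343672e-04] 0.009958115019070448
[[131, 193, 209, 100, 9422], [267, 246, 25, 59, 1149], [144, 277, 51, 25, 604]]
[(205, 461), (206, 465), (207, 466), (208, 463), (209, 440), (210, 385), (211, 320), (212, 285), (213, 274), (214, 275), (215, 278), (216, 281), (217, 271), (218, 218), (219, 145), (220, 105), (221, 104), (222, 103), (223, 108), (224, 109), (225, 118), (226, 142), (227, 183), (228, 213), (229, 229), (230, 238), (231, 239), (232, 238), (233, 237), (234, 236), (235, 236), (236, 235), (237, 232), (238, 229), (239, 221)]
226 201 338 [-0.28906937 -0.35888184]
232 201 339 [-0.28887543 -0.35958489]
238 201 339 [-0.28867933 -0.35978439]
[(207, np.float64(0.6226), np.float64(0.6183)), (209, np.float64(0.6216), np.float64(0.6172)), (211, np.float64(0.6206), np.float64(0.616)), (213, np.float64(0.6195), np.float64(0.6149)), (215, np.float64(0.6185), np.float64(0.6137)), (217, np.float64(0.6175), np.float64(0.6125)), (219, np.float64(0.6164), np.float64(0.6114)), (221, np.float64(0.6153), np.float64(0.6102)), (223, np.float64(0.6143), np.float64(0.609)), (225, np.float64(0.6132), np.float64(0.6078)), (227, np.float64(0.6122), np.float64(0.6067)), (229, np.float64(0.6111), np.float64(0.6055)), (231, np.float64(0.61), np.float64(0.6043)), (233, np.float64(0.6089), np.float64(0.6031)), (235, np.float64(0.6079), np.float64(0.6019)), (237, np.float64(0.6068), np.float64(0.6007))]
```

View pics/p3.png

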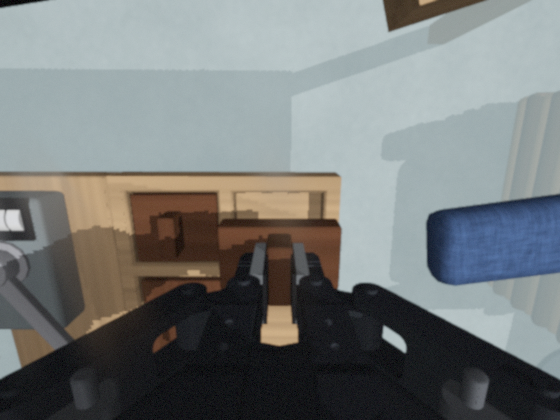

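tile_36 is square over the 39 well (tile px 218–340, top edge row 227), centre within about 1 mm. Tile_54 and tile_74 sit in their wells to its left. Lowering.

Emit:
{"name": "jog_arm", "arguments": {"deltas": [[1,[0.001,-0.001,-0.06],[0,0,0]],[1,[0.001,-0.001,-0.11],[0,0,0]],[1,[0.001,-0.001,-0.135],[0,0,0]],[1,[0.001,-0.001,-0.145],[0,0,0]],[1,[0.001,-0.001,-0.15],[0,0,0]],[1,[0.001,-0.001,-0.155],[0,0,0]],[1,[0.001,-0.001,-0.155],[0,0,0]],[1,[0.001,-0.001,-0.155],[0,0,0]]]}}

```text
t: 33.52
tool_pos: [0.5952, -0.3296, 0.0357]
tool_rot: [3.141, 0.011, 0.002]
contact_force: [-0.0, 2.6, -0.6]
opening: 0.0102
grip_force: 79.8
```

Emit:
{"name": "jog_arm", "arguments": {"deltas": [[1,[0,0,-0.01],[0,0,0]],[1,[0,0,-0.02],[0,0,0]],[1,[0,0,-0.025],[0,0,0]],[1,[0,0,-0.03],[0,0,0]],[1,[0,0,-0.03],[0,0,0]],[1,[0,0,-0.03],[0,0,0]]]}}

```text
t: 34.02
tool_pos: [0.595, -0.3296, 0.0258]
tool_rot: [-3.141, -0.011, 0.0]
contact_force: [-6.3, 7.8, 14.3]
opening: 0.0101
grip_force: 82.1
```

Emit:
{"name": "jog_arm", "arguments": {"deltas": [[0.3,[0,0,0.005],[0,0,0]],[0.3,[0,0,0.005],[0,0,0]],[0.3,[0,0,0.03],[0,0,0]],[0.3,[0,0,0.075],[0,0,0]],[1,[0,0,0.085],[0,0,0]],[1,[0,0,0.085],[0,0,0]],[1,[0,0,0.085],[0,0,0]],[1,[0,0,0.06],[0,0,0]],[1,[0,0,0.05],[0,0,0]],[1,[0,0,0.042],[0,0,0]],[1,[0,0,0.042],[0,0,0]],[1,[0,0,0.042],[0,0,0]]]}}

```text
t: 35.02
tool_pos: [0.5949, -0.33, 0.044]
tool_rot: [-3.141, -0.011, 0.002]
contact_force: [-10.9, 6.5, 25.9]
opening: 0.0002
grip_force: 13.1
```

Emit:
{"name": "jog_arm", "arguments": {"deltas": [[1,[0,0,0.04],[0,0,0]],[1,[0,0,0.08],[0,0,0]],[1,[-0.08,0,0.085],[0,0,0]],[1,[-0.16,0,0.085],[0,0,0]],[1,[-0.232,0.05,0.085],[0,0,0]],[1,[-0.232,0.12,0.085],[0,0,0]],[1,[-0.232,0.2,0.085],[0,0,0]],[1,[-0.232,0.26,0.085],[0,0,0]],[1,[-0.232,0.284,0.085],[0,0,0]],[1,[-0.232,0.284,0.085],[0,0,0]],[1,[-0.232,0.284,0.085],[0,0,0]]]}}

```text
t: 35.93
tool_pos: [0.5019, -0.2162, 0.0734]
tool_rot: [3.141, 0.012, -0.0]
contact_force: [0.3, -0.6, 0.7]
opening: 0.0001
grip_force: 0.0
```

Emit:
{"name": "jog_arm", "arguments": {"deltas": [[1,[0,0.01,0.002],[0,0,0]],[1,[0,0.022,0.002],[0,0,0]],[1,[-0.012,0.05,0.002],[0,0,0]],[1,[-0.022,0.077,0.002],[0,0,0]],[1,[-0.028,0.102,0.002],[0,0,0]],[1,[-0.03,0.127,0.002],[0,0,0]],[1,[-0.028,0.152,0.002],[0,0,0]],[1,[-0.023,0.177,0.002],[0,0,0]],[1,[-0.015,0.202,0.002],[0,0,0]],[1,[-0.007,0.22,0.002],[0,0,0]],[1,[-0.004,0.235,0.002],[0,0,0]],[1,[-0.004,0.235,0.002],[0,0,0]]]}}

```text
t: 36.93
tool_pos: [0.5003, -0.1225, 0.0743]
tool_rot: [3.139, 0.012, 0.001]
contact_force: [-0.3, -6.5, -1.9]
opening: 0.0
grip_force: 3.0
```

Emit:
{"name": "jog_arm", "arguments": {"deltas": [[1,[0,0.01,0],[0,0,0]],[1,[0,0.018,0],[0,0,0]],[1,[0,0.025,0],[0,0,0]],[1,[0,0.025,0],[0,0,0]]]}}

```text
t: 37.27
tool_pos: [0.5012, -0.1199, 0.0748]
tool_rot: [3.123, 0.012, 0.006]
contact_force: [3.4, -30.8, -10.6]
opening: 0.0003
grip_force: 14.6
```

Emit:
{"name": "jog_arm", "arguments": {"deltas": [[1,[-0.008,-0.04,0],[0,0,0]],[1,[-0.02,-0.08,0],[0,0,0]],[1,[-0.028,-0.12,0],[0,0,0]],[1,[-0.026,-0.16,0],[0,0,0]],[1,[-0.015,-0.2,0],[0,0,0]],[1,[0,-0.245,0],[0,0,0]],[1,[0,-0.265,0],[0,0,0]],[1,[0,-0.265,0.07],[0,0,0]],[1,[0,-0.265,0.17],[0,0,0]],[1,[0,-0.265,0.27],[0,0,0]],[1,[0,-0.265,0.35],[0,0,0]],[1,[0,-0.265,0.4],[0,0,0]]]}}

```text
t: 38.27
tool_pos: [0.5013, -0.2183, 0.239]
tool_rot: [3.14, 0.011, 0.007]
contact_force: [0.1, -0.9, 0.8]
opening: -0.0003
grip_force: 0.0
```

```bash
python3 - <<'E'
from h import *
w=ctrl.get_image('wrist'); t=ctrl.get_image('top')
m=np.vstack([w[30:330],cv2.resize(t[170:280,170:415],(560,251),interpolation=cv2.INTER_CUBIC)])
cv2.imwrite('pics/end.png',m[:,:,::-1]); print(ctrl.get_obs()['tool_pos'])
E
```

```text
[ 0.50228809 -0.21888882  0.23989175]
```

View pics/end.png

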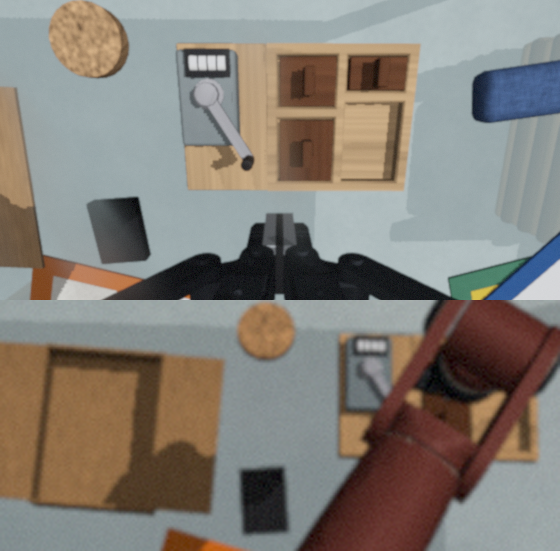

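All three tiles sit flush in their wells, the 95 well is empty because tile_92 is absent, and the lever is back at rest (post near (248,162)). The carton is empty with both flaps open, so I'm handing in.

```bash
python3 -c "
from station import ctrl
print(ctrl.finish_job())"
```

```text
the job is handed in; nothing more can be done
None
```

The job is handed in, at about 38 s of the 210 s allowed: both carton flaps are folded open, and tiles 74, 54 and 36 were pressed flush in that order, with the lever swung to its stop and released after each; tile_92 was not in the carton.

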